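# Portion three steel chillers into the push-open tray

## Robot

A 6-joint arm with a two-finger parallel gripper is mounted at the origin on the work surface. World frame = base frame: x ahead of the robot, y to its left, z up, the work surface at z = 0. Lengths are in mm, angles in rad, forces in N, time in s.
With the tool pointing down it reaches from about 350 to 975 mm from the base axis. Payload 7.1 kg.
Tool frame: the origin (TCP) lies between the finger pads; the fingertips stand 14 mm ahead of it and the grasp point (between the pads) lies 5 mm behind it (ctrl.tcp_to_tips is the distance from the TCP to the fingertips, in mm); z points along the fingers, y is the line along which they close (so a half turn about z gives the same grasp; the last joint's range is limited). The gripper opens to 88 mm and grips with 3 to 60 N. Pads are 20 mm wide; open, the fingers measure 115 mm over their backs; the gripper's body (75 mm by 178 mm) begins 61 mm behind the grasp point.
Start: joints at [1.095, 0.423, 1.63, -0, 1.089, -0.019], TCP at [275.642, 560.916, 236.675] pointing down, gripper open.
Joint ranges: [-3, 3], [-0.9, 2.11], [0.09, 2.58], [-1.31, 4.45], [0.11, 2.69], [-2.54, 2.54]. Speed limits (rad/s): [2.39, 2.39, 3.01, 3.14, 3.14, 3.14].

## Interface

Orientations are given as a rotation vector (axis times angle).
In Python, from workcell import ctrl gives the robot as it stands.
- The arm moves only by the tool apply_moves, never from a script. Its argument "series" is a list that holds one entry, the list of rows, each a list of 7 numbers: the shift along the tool's x, y, z in cm, then the turn, a rotation vector about the tool's x, y, z in degrees, then the opening, from 0 (shut) to 1 (fully open). A call has 1 to 12 rows; each row shifts and turns the commanded pose from where the row before left it, along the tool's axes as they then stand; what a row does not reach is not made up. A row lasts 1/10 s, in which the tool goes at most 50 mm and 8.59 degrees, less where a joint would pass 70% of its speed; a pose out of reach is approached as far as the arm can. A call with a gripper value outside its range is refused whole. The fingers move at their own pace and stop on an object; the grip force is fixed at half the most. Time passes only in rows, so rows that do not move let the fingers close. It gives the time, the measured TCP pose, the force and the opening at its end, in the units of the state.
- ctrl.get_obs(): the state, without advancing time (a new reading comes with each control period).
- ctrl.get_image(name): name is "side" or "top"; returns a dict with "img" (384x512x3 uint8, blue, green, red), "K" (3x3 intrinsics, pixels), "cam_to_world" (4x4, takes a point from camera to world coordinates). Camera axes: x right, y down, z forward; pixel columns grow to the right and rows downward; lengths in mm; the calibration is good to about 2 mm. A picture is of the moment at which its call begins. There is no depth.
- ctrl.close_job(): hands the job in, once; it reports no verdict.
The state is a dict: "t": time; "qpos": joint angles; "qvel": joint speeds; "joint_torque": joint torques, N m; "ee_pos": TCP position; "orientation": TCP orientation; "ft_force": force on the tool from outside, world axes, zero at the start; "moment": the same for the moment, N m; "width": finger opening in mm.
Only numpy, scipy, OpenCV 4.12 (cv2) and the standard library are available. Lean on these libraries where they do the work, as an engineer would, in place of code of your own. Each camera call takes 0.05 s, during which the arm holds its last target. There are 200 camera calls.

## Task

Press the beech tray's front so that its push-push catch lets it slide out, and check that it really came out. Then pick up the steel pouring boat, tip exactly three of its five steel drink chillers gently into the tray's compartment - by tipping, without touching them with the fingers and without dropping them from high up - and set the boat back down upright on the bare worktop with the other two still in it. Leave the tray out and the other kitchen things where they stand.

Things in the scene. Friction and masses are not known exactly. Their poses are not given: they have to be found in the camera images.
- tray (a joint): How far the beech tray is out of its low housing, m: 0 = shut, 0.120 = fully out, along -x of tray_mid. Push-push catch: push the shut tray in to -0.008 (hard stop -0.010), let go, and a spring slides it out in about 1 s, following whatever pushed it: draw back over 130 mm. A push short of 6 mm springs back shut. Pushing the open tray fully in catches it again. It takes 4 to 5 N.
- tray_front (a point): Centre of the outer face of the tray's upright front board (250 mm wide, 14 mm thick, from 5 to 55 mm above the worktop); moves with the tray. Axes as tray_mid; the face looks to its -x, so push along +x. The worktop before it is clear.
- tray_mid (a point): Middle of the floor of the tray's compartment, 16 mm above the worktop, 73 mm behind the front face; moves with the tray. x into the housing, y along the front, z up. Inside 118 (x) by 208 mm (y); walls 28 mm above this floor, front board 39 mm. The fully open tray lies bare to above; the housing behind, 75 mm high and 264 wide, then begins 73 mm in +x of this point.
- boat: Narrow steel pouring boat, about 200 g, 104 mm long (x), 52 wide (y), 63 high, open on top. Origin: centre of underside; x to the spout (roughly world +y at the start), z up. Trough 46 mm wide, its floor a 55 mm radius arc about a y axis 61 mm over the origin: 6 mm up in the middle, 47 at the closed rear end. Flat side plates 63 mm high over x -28 to 28 mm, else 50; foot x -33 to 33 mm.
- boat_lip (a point): Open spout edge where the chillers leave: 49 mm along +x, 34.5 mm up from the boat's origin. Axes as the boat. Pitching the spout down about y lets the row of chillers shift towards it, in jerks. Level or pitched under 8 degrees none goes over; then they go one by one as the pitch grows (about 12 degrees apart). At which angles is not known, it hangs on their friction, but three have gone before 52 degrees. Feel the weight go; easing back a few degrees stops the row.
- boat_grip (a point): Middle between the side plates, 50 mm above the underside, 13 mm below the plates' tops, axes as the boat: pinch the plates here from above (outer faces 52 mm apart), fingers closing along the boat's y. The chillers below it reach 28 mm above the underside.
- chill1: Drink chiller: plain polished steel cylinder, 22 mm across, 40 mm long, about 115 g (1.13 N; up to a tenth more or less). Origin at its centre, y along its axis. They lie crosswise side by side in the boat; number 1 counted from the spout, so they leave in the order 1 to 5.
- chill2: Drink chiller: plain polished steel cylinder, 22 mm across, 40 mm long, about 115 g (1.13 N; up to a tenth more or less). Origin at its centre, y along its axis. They lie crosswise side by side in the boat; number 2 counted from the spout, so they leave in the order 1 to 5.
- chill3: Drink chiller: plain polished steel cylinder, 22 mm across, 40 mm long, about 115 g (1.13 N; up to a tenth more or less). Origin at its centre, y along its axis. They lie crosswise side by side in the boat; number 3 counted from the spout, so they leave in the order 1 to 5.
- chill4: Drink chiller: plain polished steel cylinder, 22 mm across, 40 mm long, about 115 g (1.13 N; up to a tenth more or less). Origin at its centre, y along its axis. They lie crosswise side by side in the boat; number 4 counted from the spout, so they leave in the order 1 to 5.
- chill5: Drink chiller: plain polished steel cylinder, 22 mm across, 40 mm long, about 115 g (1.13 N; up to a tenth more or less). Origin at its centre, y along its axis. They lie crosswise side by side in the boat; number 5 counted from the spout, so they leave in the order 1 to 5.
- mill: Bystander to be left alone: turned dark-wood pepper mill, 54 mm wide at the foot, 150 mm tall; origin at the centre of its underside.
- mug: Bystander to be left alone: white mug, 80 mm wide, 95 mm tall; origin at the centre of its underside.
- oil: Bystander to be left alone: green glass oil bottle, 64 mm wide, 210 mm tall; origin at the centre of its underside.
- bowl: Bystander to be left alone: white bowl, 120 mm wide, 50 mm tall; origin at the centre of its underside.
- beaker: Bystander to be left alone: empty round steel beaker, 68 mm wide, 80 mm tall; origin at the centre of its underside.
- jar: Bystander to be left alone: glass storage jar with steel lid, 60 mm wide, 75 mm tall; origin at the centre of its underside.
- spoon: Bystander to be left alone: wooden spoon lying flat, about 200 mm long; origin about its middle.
Mind the look-alikes: they are no part of the job. Leave any blue, red or turquoise look-alike of the boat alone.

How it is judged (in metres and radians):
On the way, in this order (a step that is already met when the one before it is completed fails the run):
1. the tray has been freed by a push and has slid out (at least 105 of its 120 mm) (value of joint tray above 0.105 m), for 0.2 s.
2. three chillers lie in the tray's compartment and two are still in the boat (x of chill1 in the frame of tray_mid between -0.06 and 0.06 m and y of chill1 in the frame of tray_mid between -0.105 and 0.105 m and z of chill1 in the frame of tray_mid between -0.002 and 0.036 m and x of chill2 in the frame of tray_mid between -0.06 and 0.06 m and y of chill2 in the frame of tray_mid between -0.105 and 0.105 m and z of chill2 in the frame of tray_mid between -0.002 and 0.036 m and x of chill3 in the frame of tray_mid between -0.06 and 0.06 m and y of chill3 in the frame of tray_mid between -0.105 and 0.105 m and z of chill3 in the frame of tray_mid between -0.002 and 0.036 m and x of chill4 in the frame of boat between -0.056 and 0.05 m and y of chill4 in the frame of boat between -0.022 and 0.022 m and z of chill4 in the frame of boat between 0.01 and 0.065 m and x of chill5 in the frame of boat between -0.056 and 0.05 m and y of chill5 in the frame of boat between -0.022 and 0.022 m and z of chill5 in the frame of boat between 0.01 and 0.065 m), for 0.2 s.
At the end, for the whole second after the job is handed in: Chillers 1 to 3 lie inside the tray compartment (at most 36 mm above its floor), 4 and 5 still in the boat; the boat stands upright (within 6 degrees) on the worktop itself (within 4 mm), released, all at rest; the tray is out by at least 105 mm (all of step 2 and value of joint tray above 0.105 m and angle between boat's own z axis and vertical below 0.1 rad and height (world z) of boat between -0.004 and 0.004 m and linear speed of boat below 0.02 m/s and linear speed of each of chill1, chill2, chill3, chill4, chill5 below 0.05 m/s); the robot touches nothing.
It fails at once if a chiller is touched by the fingers (contact force between the fingers and chill1 above 0.3 N or contact force between the fingers and chill2 above 0.3 N or contact force between the fingers and chill3 above 0.3 N or contact force between the fingers and chill4 above 0.3 N or contact force between the fingers and chill5 above 0.3 N).
It fails at once if a chiller falls far or is flung (faster than 1.6 m/s, a fall of about 130 mm) (linear speed of any of chill1, chill2, chill3, chill4, chill5 above 1.6 m/s).
It fails at once if another kitchen thing is pushed more than 30 mm from its place (distance of any of mill, mug, oil, bowl, beaker, jar, spoon from where it was at the start of the episode above 0.03 m).
It also fails if it takes over 72 s, if anything falls off the work surface, if the arm or the gripper's body presses on something with over 40 N, if the wrist force passes 120 N, or if a joint passes its speed limit or range.

## Working session

There is one attempt and no reset: what is moved stays moved. The work goes in short steps, Python scripts to look and compute and a tool call to move; the robot and the scene stay as the last step left them, time stands still between calls to the robot, and variables do not carry over. Pictures are saved under pics/ and viewed, on a budget of 10 in all, crops included, one or two more only if the job needs it, and the job is handed in when it is done.

Besides the shell and the picture viewer there is one more tool, called as name([rows], argument=value, ...), one row to a line, values as JSON. apply_moves: Moves the arm, as the interface text tells. Its arguments: {"type":"object","properties":{"series":{"type":"array","items":{"type":"array","items":{"type":"array","items":{"type":"number"}}}}},"required":["series"]}

```bash
ls; mkdir -p pics; cat > h.py <<'E'
import numpy as np, cv2
from workcell import ctrl
from scipy.spatial.transform import Rotation as R
def pic(n):
    return ctrl.get_image(n)
def ray(d,u,v,z):
    K=np.array(d["K"]);T=np.array(d["cam_to_world"])
    r=T[:3,:3]@np.linalg.solve(K,[u,v,1.]);o=T[:3,3]
    return o+r*(z-o[2])/r[2]
def proj(d,p):
    K=np.array(d["K"]);T=np.array(d["cam_to_world"])
    c=K@(T[:3,:3].T@(np.array(p,float)-T[:3,3]));return c[:2]/c[2]
def st():
    o=ctrl.get_obs();np.set_printoptions(precision=3,suppress=True)
    print(o["t"],np.array(o["ee_pos"]),np.array(o["orientation"]),"\nR",R.from_rotvec(o["orientation"]).as_matrix().round(3).tolist(),"F",np.array(o["ft_force"]),"M",np.array(o["moment"]),"w",o["width"],"q",np.array(o["qpos"]))
E
python3 - <<'E'
from h import *
for n in("top","side"):
    d=pic(n);cv2.imwrite(f"pics/{n}0.png",d["img"]);print(n,d["K"],d["cam_to_world"])
    np.save(f"{n}.npy",d,allow_pickle=True)
st()
E
```

```text
pics
top [[408.59352122   0.         253.13435167]
 [  0.         408.59352122 193.61780763]
 [  0.           0.           1.        ]] [[-6.60441551e-03 -9.98419615e-01  5.58090901e-02  4.31964968e+02]
 [-9.99913260e-01  7.22968630e-03  1.10092811e-02 -3.36450139e+01]
 [-1.13953644e-02 -5.57315394e-02 -9.98380760e-01  1.24785234e+03]
 [ 0.00000000e+00  0.00000000e+00  0.00000000e+00  1.00000000e+00]]
side [[381.80762566   0.         253.01499754]
 [  0.         381.80762566 187.80142684]
 [  0.           0.           1.        ]] [[ 9.98228044e-01 -4.21853637e-02  4.19662689e-02  4.26408780e+02]
 [-5.78410776e-02 -5.22321651e-01  8.50784639e-01 -1.05759665e+03]
 [-1.39707686e-02 -8.51704460e-01 -5.23836167e-01  6.73898549e+02]
 [ 0.00000000e+00  0.00000000e+00  0.00000000e+00  1.00000000e+00]]
0.1 [275.429 560.519 236.02 ] [-0.711 -3.06   0.002] 
R [[-0.897, 0.441, -0.001], [0.441, 0.897, -0.001], [0.0, -0.001, -1.0]] F [-0.606  0.043 -0.6  ] M [-0.027 -0.019 -0.015] w 87.5279973081155 q [ 1.095  0.424  1.631  0.     1.089 -0.019]
```

View pics/top0.png

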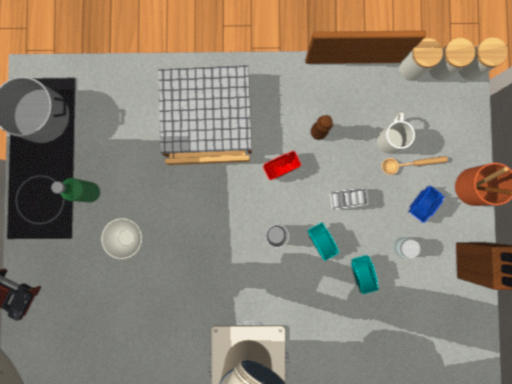

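View pics/side0.png

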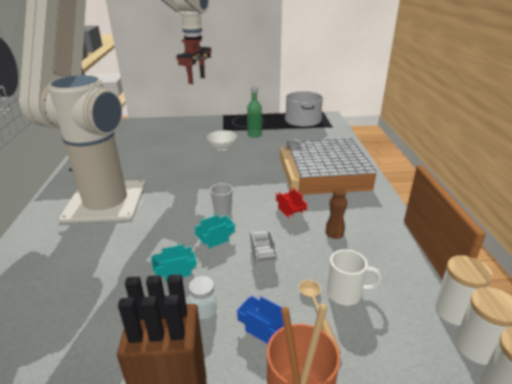

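Candidates for the steel boat in the top view are steel (349,199), red (282,165), blue (427,204), turquoise (322,240) and (364,274), and the steel beaker (277,236). I choose the steel one at (349,199). The tray front is the beech strip at (207,157). I'll crop and measure both.

```bash
python3 - <<'E'
from h import *
d=np.load("top.npy",allow_pickle=True).item();s=np.load("side.npy",allow_pickle=True).item()
a=cv2.resize(d["img"][180:220,320:380],None,fx=10,fy=10,interpolation=cv2.INTER_CUBIC)
b=cv2.resize(d["img"][140:170,155:260],None,fx=5.7,fy=5.7,interpolation=cv2.INTER_CUBIC)
c=np.zeros((400+b.shape[0],600,3),np.uint8);c[:400,:600]=a;c[400:,:b.shape[1]]=b[:,:600]
cv2.imwrite("pics/crop.png",c)
hsv=cv2.cvtColor(d["img"],cv2.COLOR_BGR2HSV)
m=((hsv[...,0]>8)&(hsv[...,0]<25)&(hsv[...,1]>90)).astype(np.uint8);m[:145]=0;m[170:]=0;m[:,:150]=0;m[:,265:]=0
cs,_=cv2.findContours(m,0,2);k=max(cs,key=cv2.contourArea)
r=cv2.minAreaRect(k);print(r,cv2.boundingRect(k))
for p in cv2.boxPoints(r):print(p,ray(d,*p,55),ray(d,*p,75))
for c_ in range(168,250,8):
    q=np.where(m[:,c_])[0]; print(c_,q.min(),q.max(),ray(d,c_,q.max()+.5,5)[:2],ray(d,c_,q.min()-.5,55)[:2])
for n,p in(("mill",(315,135)),("mug",(398,140)),("beak",(277,243)),("jar",(408,255)),("turq1",(322,241)),("turq2",(364,274)),("red",(282,166)),("blue",(427,204)),("boat",(349,200)),("spoon",(415,163))):print(n,ray(d,*p,10)[:2])
E
```

```text
((206.58578491210938, 157.0589141845703), (11.573290824890137, 84.84304809570312), 87.61405944824219) (164, 150, 86, 15)
[163.96013 153.0433 ] [620.33880612 241.59815093  55.        ] [617.18042964 236.98327688  75.        ]
[248.72963 149.51126] [628.70990575  -8.38948446  55.        ] [625.41117494  -8.81293217  75.        ]
[249.21144 161.07452] [594.47193694  -9.59954481  55.        ] [591.74725822 -10.002704    75.        ]
[164.44194 164.60657] [586.04928855 239.98492476  55.        ] [583.46582846 235.39709892  75.        ]
168 154 163 [595.8323105  240.53452346] [618.88300029 229.65354996]
176 153 164 [592.55030041 215.93535114] [621.65332308 206.0348342 ]
184 153 163 [595.43471754 191.37152878] [621.45493657 182.41181124]
192 152 163 [595.23605512 166.80660807] [624.2241681 158.8046143]
200 152 163 [595.037482  142.2527285] [624.0252649  135.19960753]
208 152 162 [597.92013364 117.70852644] [623.82645122 111.60522559]
216 151 162 [597.72101945  93.17333781] [626.59398678  88.01691116]
224 151 162 [597.52199471  68.64917105] [626.3946573  64.4405161]
232 151 161 [600.402883    44.12456132] [626.19541748  40.87472728]
240 150 161 [600.20331812  19.61905514] [628.96125913  17.30526842]
248 151 160 [603.08307421  -4.89362959] [625.79720663  -6.22506023]
mill [ 679.06459178 -210.10163267]
mug [ 661.45344317 -462.12672962]
beak [351.66603244 -90.90027461]
jar [ 313.59419893 -482.83091045]
turq1 [ 356.85891469 -226.28972355]
turq2 [ 257.85886272 -350.16341601]
red [ 584.70772795 -108.40673979]
blue [ 466.00784617 -544.10628633]
boat [ 479.73373474 -309.74996254]
spoon [ 590.62440278 -511.63682255]
```

View pics/crop.png

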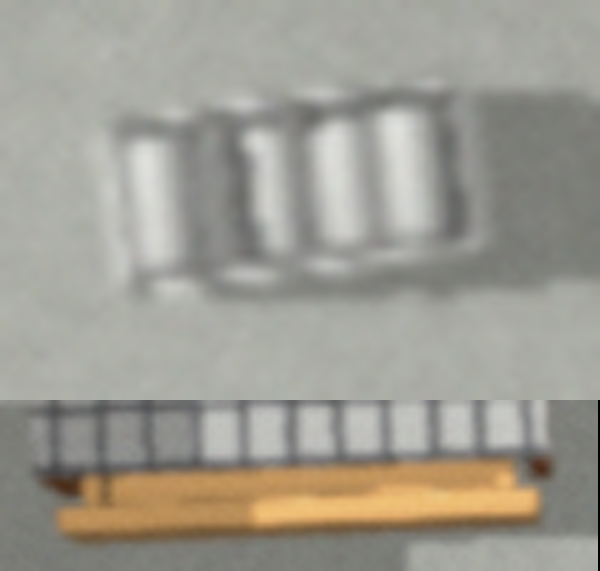

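The crop shows a steel boat with a row of chillers. Its spout is at left (crop x≈120) and its closed end at right (≈480). Below it is the front board, crop x 58–540, which measures 250 mm as it must. I'll measure the boat and start moving towards the tray.

```bash
python3 - <<'E'
from h import *
d=np.load("top.npy",allow_pickle=True).item();s=np.load("side.npy",allow_pickle=True).item()
f=lambda x,y,z:ray(d,320+x/10-.45,180+y/10-.45,z)
L=[f(115,130,42),f(130,290,42)];Rr=[f(465,92,50),f(485,245,50)]
print(L,Rr)
l=np.mean(L,0);r=np.mean(Rr,0);v=(l-r)[:2];print("mid",(l+r)/2,"len",np.hypot(*v),"yaw",np.degrees(np.arctan2(v[1],v[0])))
c=(l+r)/2
# side-plate outer edges: tall plates z63
P=[f(300,90,63),f(320,272,50)];print(P)
a=cv2.resize(s["img"][222:270,240:285],None,fx=12,fy=12,interpolation=cv2.INTER_CUBIC)
ang=np.arctan2(v[1],v[0]);u=np.array([np.cos(ang),np.sin(ang),0]);w=np.array([-u[1],u[0],0])
c[2]=0
for x,y,z in((28,26,63),(28,-26,63),(-28,26,63),(-28,-26,63),(-52,26,50),(-52,-26,50),(49,23,34.5),(49,-23,34.5)):
    p=proj(s,c+u*x+w*y+[0,0,z]);cv2.circle(a,tuple(((p-[240,222])*12+6).astype(int)),4,(0,0,255),-1)
b=cv2.resize(d["img"][180:220,320:380],None,fx=10,fy=10,interpolation=cv2.INTER_CUBIC)
for x,y,z in((28,26,63),(28,-26,63),(-28,26,63),(-28,-26,63),(-52,26,50),(-52,-26,50),(49,23,34.5),(49,-23,34.5)):
    p=proj(d,c+u*x+w*y+[0,0,z]);cv2.circle(b,tuple(((p-[320,180])*10+5).astype(int)),4,(0,0,255),-1)
o=np.zeros((576,800,3),np.uint8);o[:,:540]=a;b=cv2.resize(b,(260,173));o[:173,540:]=b
cv2.imwrite("pics/chk.png",o)
E
```

```text
[array([ 500.86206987, -250.23067598,   42.        ]), array([ 453.65883522, -253.8245575 ,   42.        ])] [array([ 510.80963522, -351.28584786,   50.        ]), array([ 465.95360132, -356.1291803 ,   50.        ])]
mid [ 482.82103541 -302.86756541   46.        ] len 102.28627401042588 yaw 96.24187367333303
[array([ 510.88666875, -300.17088928,   63.        ]), array([ 458.39530031, -307.87434016,   50.        ])]
```

View pics/chk.png

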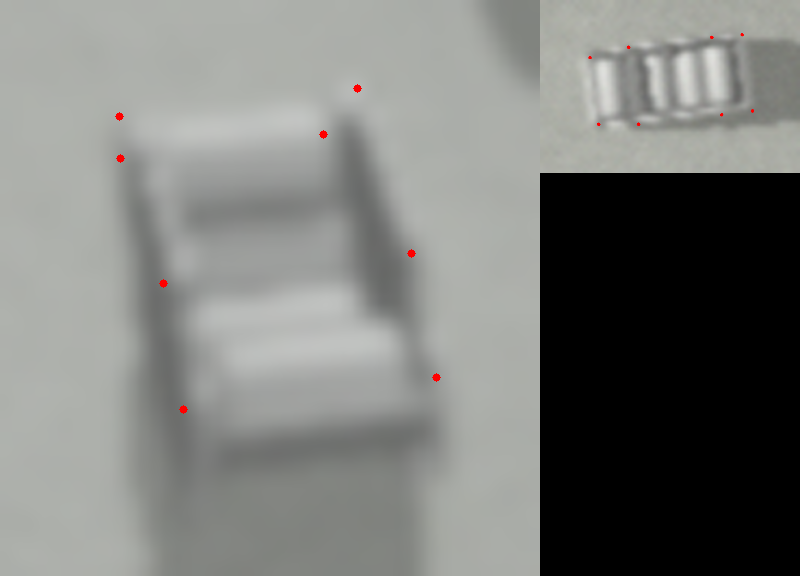

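apply_moves([
  [[0,0,0,0,0,-7,0],[0,0,0,0,0,-7,0],[0,0,0,0,0,-7,0],[0,0,0,0,0,-7,0],[-2,-4,0,0,0,0,0],[-2,-4,0,0,0,0,0],[-2,-4,0,0,0,0,0],[-2,-4,0,0,0,0,0],[-2,-4,0,0,0,0,0],[-2,-4,0,0,0,0,0],[-2,-4,0,0,0,0,0],[-2,-4,0,0,0,0,0]],
])

```text
t: 1.3
ee_pos: [446.2, 244.4, 236.6]
orientation: [0.05, -3.141, 0.0]
ft_force: [0.9, 0.2, -0.5]
width: 0.6
```

The check view shows the projected corners lying on the boat within 2 px in both cameras. The boat is at (483,-304) with yaw 96°.

apply_moves([
  [[-3,-4.4,0,0,0,0,0],[-3,-4.4,0,0,0,0,0],[-3,-4.4,0,0,0,0,0],[0,0,4,0,0,0,0],[0,0,4,0,0,0,0],[0,0,4,0,0,0,0],[0,0,4,0,0,0,0],[0,0,3.1,0,0,0,0],[0,0,0,0,0,0,0],[-2,0,0,0,0,0,0],[-1,0,0,0,0,0,0],[0,0,0,0,0,0,0]],
])

```text
t: 2.5
ee_pos: [566.6, 126.3, 47.3]
orientation: [-0.05, 3.137, 0.001]
ft_force: [-0.3, 1.1, 0.8]
width: 0.4
```

apply_moves([
  [[-0.5,-0.5,0,0,0,0,0],[-0.5,-0.5,0,0,0,0,0],[-0.3,0,0,0,0,0,0],[-0.3,0,0,0,0,0,0],[0,0,0,0,0,0,0]],
])

```text
t: 3.0
ee_pos: [580.8, 116.5, 45.8]
orientation: [-0.05, 3.141, 0.0]
ft_force: [0.6, -0.0, -0.4]
width: 0.4
```

apply_moves([
  [[-0.3,0,0,0,0,0,0],[-0.3,0,0,0,0,0,0],[-0.2,0,0,0,0,0,0],[0,0,0,0,0,0,0]],
])

```text
t: 3.4
ee_pos: [587.9, 116.8, 45.5]
orientation: [0.05, -3.14, 0.0]
ft_force: [-3.9, 0.1, 1.9]
width: 0.3
```

apply_moves([
  [[-0.3,0,0,0,0,0,0],[-0.2,0,0,0,0,0,0],[0,0,0,0,0,0,0]],
])

```text
t: 3.7
ee_pos: [593.2, 116.9, 45.4]
orientation: [0.05, -3.14, 0.0]
ft_force: [-3.4, 1.6, -0.1]
width: 0.4
```

apply_moves([
  [[-0.2,0,0,0,0,0,0],[-0.1,0,0,0,0,0,0],[0,0,0,0,0,0,0]],
])

```text
t: 4.0
ee_pos: [596.1, 117.0, 45.4]
orientation: [0.05, -3.14, 0.0]
ft_force: [-4.5, 1.5, -1.3]
width: 0.6
```

apply_moves([
  [[-0.1,0,0,0,0,0,0],[-0.1,0,0,0,0,0,0],[0,0,0,0,0,0,0]],
])

```text
t: 4.3
ee_pos: [596.2, 117.0, 45.4]
orientation: [0.05, -3.136, 0.001]
ft_force: [-10.8, 2.2, 5.3]
width: 0.5
```

It reached the hard stop, with the force rising to 11 N and no more motion. Now I draw back.

apply_moves([
  [[1,0,0,0,0,0,0],[1.4,0,0,0,0,0,0],[1.4,0,0,0,0,0,0],[1.4,0,0,0,0,0,0],[1.4,0,0,0,0,0,0],[1.4,0,0,0,0,0,0],[1.4,0,0,0,0,0,0],[1.4,0,0,0,0,0,0],[1.4,0,0,0,0,0,0],[1.4,0,0,0,0,0,0],[1.4,0,0,0,0,0,0],[1.4,0,0,0,0,0,0]],
])

```text
t: 5.5
ee_pos: [433.8, 111.8, 45.8]
orientation: [-0.05, 3.14, 0.0]
ft_force: [-0.5, -0.2, -1.0]
width: 0.4
```

apply_moves([
  [[0,0,-4.5,0,0,0,0],[0,0,-4.5,0,0,0,0],[0,0,-4.5,0,0,0,0],[-0.4,-4.8,-2,0,0,0,0.5],[-0.4,-4.8,0,0,0,0,1],[-0.4,-4.8,0,0,0,0,1],[-0.4,-4.8,0,0,0,0,1],[-0.4,-4.8,0,0,0,0,1],[-0.4,-4.8,0,0,0,0,1],[-0.4,-4.8,0,0,0,0,1],[-0.4,-4.8,0,0,0,0,1],[-0.4,-3.3,0,0,0,0,1]],
])

```text
t: 6.7
ee_pos: [483.2, -304.5, 199.7]
orientation: [-0.048, 3.141, -0.001]
ft_force: [0.3, 0.4, -0.2]
width: 68.8
```

apply_moves([
  [[0,0,0,0,0,8.5,1],[0,0,0,0,0,8.5,1],[0,0,0,0,0,8.5,1],[0,0,0,0,0,8.5,1],[0,0,0,0,0,8.5,1],[0,0,0,0,0,8.5,1],[0,0,0,0,0,8.5,1],[0,0,0,0,0,8.5,1],[0,0,0,0,0,8.5,1],[0,0,0,0,0,8.5,1],[0,0,0,0,0,0,1]],
])

```text
t: 7.8
ee_pos: [483.2, -301.4, 199.6]
orientation: [-2.087, -2.348, 0.0]
ft_force: [0.5, 0.3, -0.3]
width: 87.9
```

```bash
python3 - <<'E'
from h import *
st()
t=pic("top");s=pic("side");st()
np.save("top1.npy",t,allow_pickle=True);np.save("side1.npy",s,allow_pickle=True)
o=np.zeros((576,800,3),np.uint8)
o[:300,:400]=cv2.resize(t["img"][40:265,140:440],(400,300));o[:576,400:]=cv2.resize(s["img"][130:310,180:305],(400,576))
cv2.imwrite("pics/p1.png",o)
E
```

```text
7.8 [ 483.221 -301.438  199.604] [-2.087 -2.348  0.   ] 
R [[-0.118, 0.993, -0.0], [0.993, 0.118, 0.0], [0.0, -0.0, -1.0]] F [ 0.502  0.293 -0.29 ] M [-0.061  0.082  0.046] w 87.92201456477011 q [-0.579  0.389  1.783 -0.     0.97  -0.697]
7.9 [ 483.327 -301.585  199.703] [-2.08  -2.354  0.   ] 
R [[-0.123, 0.992, -0.0], [0.992, 0.123, 0.0], [0.0, -0.0, -1.0]] F [-0.725  0.151 -0.89 ] M [-0.089  0.054  0.008] w 87.8525376107636 q [-0.579  0.389  1.783 -0.     0.97  -0.702]
```

View pics/p1.png

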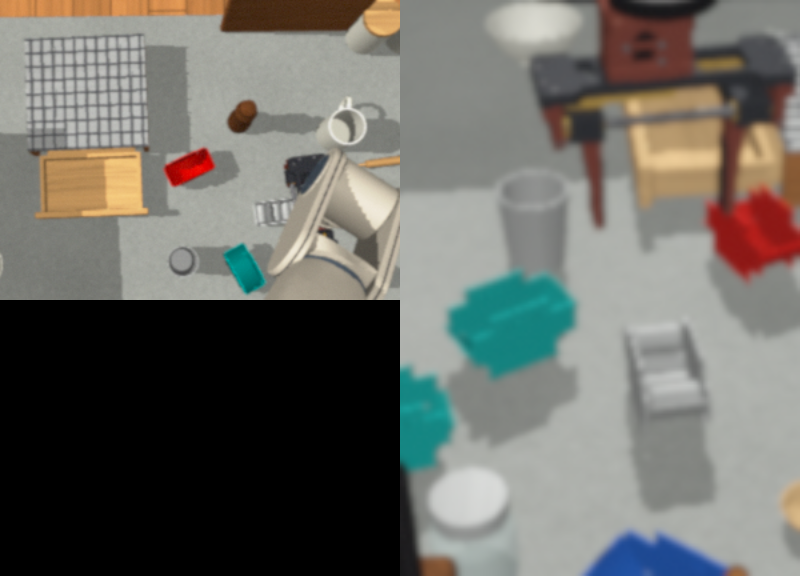

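The picture shows the tray out, with its front board at about (207,200) in the full top image. The boat stands below the open gripper, clear of its look-alikes. I descend and grip.

apply_moves([
  [[-0.3,0,4,0,0,0,1],[0,0,4,0,0,0,1],[0,0,3,0,0,0,1],[0,0,2,0,0,0,1],[0,0,1.5,0,0,0,1],[0,0,0.9,0,0,0,1],[0,0,0,0,0,0,0],[0,0,0,0,0,0,0],[0,0,0,0,0,0,0],[0,0,0,0,0,0,0],[0,0,0,0,0,0,0],[0,0,0,0,0,0,0]],
])

```text
t: 9.1
ee_pos: [484.9, -305.3, 46.7]
orientation: [2.084, 2.348, 0.001]
ft_force: [2.6, 1.2, 3.8]
width: 51.8
```

```bash
python3 - <<'E'
from h import *
d=np.load("top1.npy",allow_pickle=True).item()
hsv=cv2.cvtColor(d["img"],cv2.COLOR_BGR2HSV)
m=((hsv[...,0]>8)&(hsv[...,0]<25)&(hsv[...,1]>70)).astype(np.uint8);m[:145]=0;m[215:]=0;m[:,:150]=0;m[:,265:]=0
m=cv2.morphologyEx(m,2,np.ones((3,3)))
cs,_=cv2.findContours(m,0,2);k=max(cs,key=cv2.contourArea);print(cv2.boundingRect(k))
q=[]
for c in range(172,246,4):
    b=np.where(m[:,c])[0].max()+.5; q.append(ray(d,c,b,10)[:2])
q=np.array(q);print(np.polyfit(q[:,1],q[:,0],1),np.median(q[:,0]))
cols=np.where(m[196:201].any(0))[0];print(cols.min(),cols.max(),ray(d,cols.min()-.5,198,55),ray(d,cols.max()+.5,198,55))
st()
E
```

```text
(166, 150, 86, 54)
[-3.11238212e-02  4.78963022e+02] 475.156952062917
166 251 [487.64641649 236.33403752  55.        ] [485.85278579 -15.62992088  55.        ]
9.1 [ 484.942 -305.256   46.721] [2.084 2.348 0.001] 
R [[-0.119, 0.993, 0.002], [0.993, 0.119, -0.001], [-0.001, 0.002, -1.0]] F [2.634 1.156 3.847] M [ 0.059 -0.153 -0.004] w 51.754360356979845 q [-0.583  0.625  1.841  0.     0.674 -0.702]
```

The grip width of 51.8 mm matches the boat. The tray front is at x = 475, and the shut face was at 596, so the tray is about 120 mm out. I lift and weigh.

apply_moves([
  [[0,0,-0.5,0,0,0,0],[0,0,-1,0,0,0,0],[0,0,-1.5,0,0,0,0],[0,0,-2,0,0,0,0],[0,0,-2,0,0,0,0],[0,0,-2,0,0,0,0],[0,0,-1.5,0,0,0,0],[0,0,-1,0,0,0,0],[0,0,-0.5,0,0,0,0],[0,0,0,0,0,0,0],[0,0,0,0,0,0,0],[0,0,0,0,0,0,0]],
])

```text
t: 10.3
ee_pos: [483.4, -304.5, 164.9]
orientation: [-2.084, -2.348, 0.0]
ft_force: [-0.5, 0.7, -7.9]
width: 51.6
```

apply_moves([
  [[0.7,0.2,0,0,0,0,0],[1.4,0.5,0,0,0,0,0],[2.2,0.7,0,0,0,0,0],[3,1,0,0,0,0,0],[3.7,1.2,0,0,0,0,0],[4,1.3,0,0,0,0,0],[4,1.3,0,0,0,0,0],[4,1.4,0,0,0,0,0],[3.7,1.3,0,0,0,0,0],[3,1,0,0,0,0,0],[2,0.7,0,0,0,0,0],[1.2,0.4,0,0,0,0,0]],
])

```text
t: 11.5
ee_pos: [553.8, 37.7, 165.7]
orientation: [-2.082, -2.352, -0.0]
ft_force: [0.4, -0.2, -7.5]
width: 51.8
```

apply_moves([
  [[0,0,0,0,0,0,0],[0,0,0,0,0,0,0],[0,0,0,0,0,0,0],[0,0,0,0,0,0,0]],
])

```text
t: 11.9
ee_pos: [553.8, 34.0, 165.8]
orientation: [-2.087, -2.348, 0.001]
ft_force: [-0.3, -0.3, -7.7]
width: 51.9
```

```bash
python3 - <<'E'
from h import *
st()
E
```

```text
11.9 [553.803  34.009 165.774] [-2.087 -2.348  0.001] 
R [[-0.118, 0.993, -0.0], [0.993, 0.118, -0.0], [-0.0, -0.0, -1.0]] F [-0.307 -0.306 -7.699] M [-0.13   0.045  0.001] w 51.898835379462206 q [ 0.04   0.416  1.838 -0.     0.888 -0.078]
```

Full load is 7.7 N, as expected. Now I pitch about the lip while lowering over the tray.

apply_moves([
  [[0.05,0,-0.17,0,-2,0,0],[0.05,0,-0.17,0,-2,0,0],[0.05,0,-0.17,0,-2,0,0],[0,0,1,0,0,0,0],[0,0,1.5,0,0,0,0],[0,0,1.5,0,0,0,0],[0,0,1.5,0,0,0,0],[0,0,1,0,0,0,0],[0,0,0,0,0,0,0],[0,0,0,0,0,0,0]],
])

```text
t: 12.9
ee_pos: [554.8, 29.6, 106.1]
orientation: [2.033, 2.29, -0.107]
ft_force: [0.8, 0.4, -8.6]
width: 52.0
```

apply_moves([
  [[0.02,0,-0.08,0,-1,0,0],[0.02,0,-0.08,0,-1,0,0],[0.02,0,-0.08,0,-1,0,0],[0.02,0,-0.08,0,-1,0,0],[0,0,0,0,0,0,0],[0,0,0,0,0,0,0],[0,0,0,0,0,0,0]],
])

```text
t: 13.6
ee_pos: [554.5, 31.1, 109.3]
orientation: [1.995, 2.249, -0.174]
ft_force: [-0.1, -0.7, -7.4]
width: 51.8
```

```bash
cat >>h.py <<'E'
def lip():
    o=ctrl.get_obs();M=R.from_rotvec(o["orientation"]);A=M.as_matrix()
    print("t",o["t"],"Fz",round(o["ft_force"][2],2),"M",np.array(o["moment"]).round(3),"pitch",np.degrees(np.arcsin(-A[2,0])).round(1),"lip",(np.array(o["ee_pos"])+A@[49,0,12.2]).round(1),"tcp",np.round(o["ee_pos"],1))
E
python3 -c "
from h import *
lip()"
```

```text
t 13.6 Fz -7.44 M [ 0.22   0.036 -0.014] pitch 10.0 lip [549.   76.9  88.8] tcp [554.5  31.1 109.3]
```

apply_moves([
  [[0.02,0,-0.08,0,-1,0,0],[0.02,0,-0.08,0,-1,0,0],[0.02,0,-0.08,0,-1,0,0],[0.02,0,-0.08,0,-1,0,0],[0,0,0,0,0,0,0],[0,0,0,0,0,0,0],[0,0,0,0,0,0,0]],
])

```text
t: 14.3
ee_pos: [554.3, 32.5, 112.3]
orientation: [1.958, 2.206, -0.24]
ft_force: [0.2, -0.7, -7.4]
width: 51.8
```

```bash
python3 -c "
from h import *
lip()"
```

```text
t 14.3 Fz -7.45 M [0.271 0.111 0.031] pitch 14.0 lip [549.   76.7  88.6] tcp [554.3  32.5 112.3]
```

apply_moves([
  [[0.02,0,0.12,0,-1,0,0],[0.02,0,0.12,0,-1,0,0],[0.02,0,0.12,0,-1,0,0],[0,0,0,0,0,0,0],[0,0,0,0,0,0,0],[0,0,0,0,0,0,0]],
])

```text
t: 14.9
ee_pos: [554.5, 32.2, 108.7]
orientation: [1.929, 2.173, -0.288]
ft_force: [0.3, 1.0, -6.4]
width: 51.7
```

apply_moves([
  [[0,0,0,0,0,0,0],[0,0,0,0,0,0,0],[0,0,0,0,0,0,0]],
])

```text
t: 15.2
ee_pos: [554.4, 32.0, 108.7]
orientation: [1.929, 2.173, -0.288]
ft_force: [0.3, 0.2, -6.7]
width: 52.2
```

apply_moves([
  [[0,0,0,0,0,0,0]],
])

```text
t: 15.3
ee_pos: [554.4, 32.0, 108.7]
orientation: [1.929, 2.173, -0.288]
ft_force: [-0.1, 1.0, -7.1]
width: 52.0
```

apply_moves([
  [[0,0,0,0,0,0,0]],
])

```text
t: 15.4
ee_pos: [554.4, 32.1, 108.7]
orientation: [1.929, 2.173, -0.288]
ft_force: [0.5, 0.5, -6.4]
width: 52.2
```

```bash
python3 -c "
from h import *
lip()"
```

```text
t 15.4 Fz -6.41 M [ 0.342  0.095 -0.001] pitch 17.0 lip [549.3  75.1  82.7] tcp [554.4  32.1 108.7]
```

The mean is 6.65 N, so one has gone at about 16°. I go on.

apply_moves([
  [[0.02,0,-0.08,0,-1,0,0],[0.02,0,-0.08,0,-1,0,0],[0.02,0,-0.08,0,-1,0,0],[0.02,0,-0.08,0,-1,0,0],[0,0,0,0,0,0,0],[0,0,0,0,0,0,0],[0,0,0,0,0,0,0]],
])

```text
t: 16.1
ee_pos: [554.2, 33.9, 111.4]
orientation: [1.889, 2.129, -0.35]
ft_force: [-0.4, 0.0, -6.7]
width: 51.8
```

apply_moves([
  [[0,0,0,0,0,0,0]],
])

```text
t: 16.2
ee_pos: [554.2, 33.8, 111.5]
orientation: [1.89, 2.129, -0.35]
ft_force: [-0.6, 0.7, -6.8]
width: 51.9
```

apply_moves([
  [[0,0,0,0,0,0,0]],
])

```text
t: 16.3
ee_pos: [554.2, 33.7, 111.5]
orientation: [1.89, 2.129, -0.35]
ft_force: [0.2, 0.1, -5.7]
width: 51.5
```

apply_moves([
  [[0.02,0,-0.08,0,-1,0,0],[0.02,0,-0.08,0,-1,0,0],[0.02,0,-0.08,0,-1,0,0],[0,0,0,0,0,0,0],[0,0,0,0,0,0,0],[0,0,0,0,0,0,0]],
])

```text
t: 16.9
ee_pos: [554.0, 35.4, 113.4]
orientation: [1.859, 2.096, -0.395]
ft_force: [-0.1, 0.4, -6.3]
width: 52.0
```

apply_moves([
  [[0,0,0,0,0,0,0]],
])

```text
t: 17.0
ee_pos: [554.0, 35.2, 113.5]
orientation: [1.86, 2.095, -0.395]
ft_force: [-0.1, -0.4, -6.3]
width: 51.6
```

apply_moves([
  [[0,0,0,0,0,0,0]],
])

```text
t: 17.1
ee_pos: [554.1, 35.2, 113.6]
orientation: [1.86, 2.095, -0.395]
ft_force: [0.3, 0.8, -4.8]
width: 51.9
```

apply_moves([
  [[0,0,0,0,0,0,0],[0,0,0,0,0,0,0]],
])

```text
t: 17.3
ee_pos: [554.1, 35.3, 113.6]
orientation: [1.86, 2.095, -0.395]
ft_force: [-0.3, 0.4, -5.6]
width: 51.7
```

apply_moves([
  [[0,0,0,0,0,0,0]],
])

```text
t: 17.4
ee_pos: [554.1, 35.3, 113.5]
orientation: [1.86, 2.095, -0.395]
ft_force: [0.2, 0.2, -5.1]
width: 51.7
```

apply_moves([
  [[0,0,0,0,0,0,0]],
])

```text
t: 17.5
ee_pos: [554.0, 35.3, 113.5]
orientation: [1.86, 2.095, -0.395]
ft_force: [-0.4, 0.4, -6.1]
width: 51.7
```

```bash
python3 -c "
from h import *
lip()
d=pic('top');s=pic('side')
o=np.zeros((400,800,3),np.uint8);o[:,:400]=cv2.resize(d['img'][145:215,160:260],(400,400)) ;o[:,400:]=cv2.resize(s['img'][130:230,220:370],(400,400));cv2.imwrite('pics/p2.png',o);lip()"
```

```text
t 17.5 Fz -6.14 M [ 0.464  0.081 -0.036] pitch 24.0 lip [549.3  74.8  82.4] tcp [554.   35.3 113.5]
t 17.6 Fz -6.64 M [0.478 0.087 0.037] pitch 24.0 lip [549.3  74.8  82.4] tcp [554.   35.3 113.5]
```

View pics/p2.png

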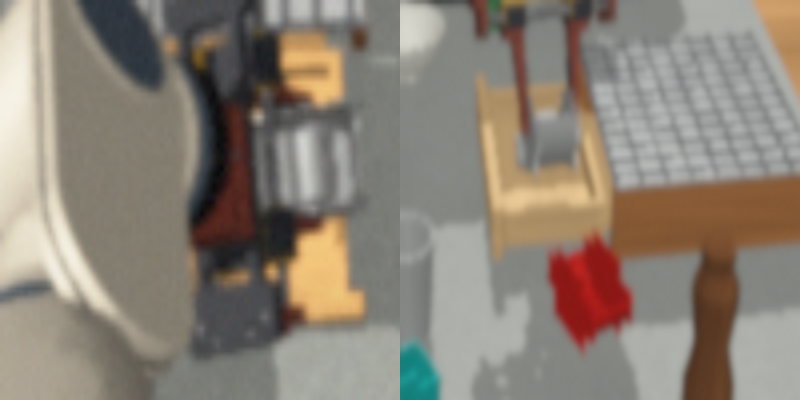

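The view shows the boat over the tray, but the fallen chillers are hidden. I'll average the force over camera ticks instead.

```bash
cat >>h.py <<'E'
def avg(n=12):
    f=[];m=[]
    for _ in range(n):
        ctrl.get_image("top");o=ctrl.get_obs();f.append(o["ft_force"][2]);m.append(o["moment"][0])
    print("Fz mean",np.mean(f).round(2),"se",(np.std(f)/n**.5).round(2),"Mx",np.mean(m).round(3));lip()
E
python3 -c "
from h import *
avg(14)"
```

```text
Fz mean -5.67 se 0.12 Mx 0.494
t 18.3 Fz -5.56 M [0.489 0.132 0.023] pitch 24.0 lip [549.3  74.8  82.4] tcp [554.   35.3 113.4]
```

That gives 5.67 N, so two have gone. I go on in smaller steps.

apply_moves([
  [[0.02,0,-0.08,0,-1,0,0],[0.02,0,-0.08,0,-1,0,0],[0.02,0,-0.08,0,-1,0,0],[0.02,0,-0.08,0,-1,0,0],[0,0,0,0,0,0,0],[0,0,0,0,0,0,0],[0,0,0,0,0,0,0]],
])

```text
t: 19.0
ee_pos: [553.8, 37.4, 116.0]
orientation: [1.819, 2.05, -0.453]
ft_force: [0.4, -0.4, -5.1]
width: 51.8
```

```bash
python3 -c "
from h import *
avg(10)"
```

```text
Fz mean -5.7 se 0.19 Mx 0.59
t 19.5 Fz -6.42 M [ 0.555  0.144 -0.05 ] pitch 28.0 lip [549.3  74.6  82.2] tcp [553.8  37.4 116. ]
```

apply_moves([
  [[0.02,0,-0.08,0,-1,0,0],[0.02,0,-0.08,0,-1,0,0],[0.02,0,-0.08,0,-1,0,0],[0,0,0,0,0,0,0],[0,0,0,0,0,0,0],[0,0,0,0,0,0,0]],
])

```text
t: 20.1
ee_pos: [553.5, 39.1, 117.7]
orientation: [1.788, 2.015, -0.496]
ft_force: [-0.2, 0.1, -5.0]
width: 51.9
```

```bash
python3 -c "
from h import *
avg(12)"
```

```text
Fz mean -5.57 se 0.15 Mx 0.633
t 20.7 Fz -5.0 M [ 0.637  0.171 -0.002] pitch 31.0 lip [549.3  74.5  82.1] tcp [553.6  39.  117.8]
```

apply_moves([
  [[0.02,0,-0.08,0,-1,0,0],[0.02,0,-0.08,0,-1,0,0],[0,0,0,0,0,0,0],[0,0,0,0,0,0,0],[0,0,0,0,0,0,0]],
])

```text
t: 21.2
ee_pos: [553.4, 40.3, 118.9]
orientation: [1.767, 1.992, -0.523]
ft_force: [-0.6, 0.1, -5.7]
width: 51.7
```

```bash
python3 -c "
from h import *
avg(10)"
```

```text
Fz mean -5.46 se 0.12 Mx 0.711
t 21.7 Fz -6.1 M [ 0.771  0.188 -0.004] pitch 33.0 lip [549.4  74.4  82.1] tcp [553.5  40.2 119. ]
```

apply_moves([
  [[0.02,0,-0.08,0,-1,0,0],[0.02,0,-0.08,0,-1,0,0],[0,0,0,0,0,0,0],[0,0,0,0,0,0,0],[0,0,0,0,0,0,0]],
])

```text
t: 22.2
ee_pos: [553.3, 41.6, 120.0]
orientation: [1.746, 1.968, -0.551]
ft_force: [0.5, -0.5, -5.0]
width: 52.0
```

```bash
python3 -c "
from h import *
avg(10)"
```

```text
Fz mean -5.47 se 0.1 Mx 0.735
t 22.7 Fz -5.06 M [0.738 0.119 0.029] pitch 35.0 lip [549.3  74.3  82. ] tcp [553.3  41.4 120.1]
```

apply_moves([
  [[0.02,0,-0.08,0,-1,0,0],[0.02,0,-0.08,0,-1,0,0],[0,0,0,0,0,0,0],[0,0,0,0,0,0,0],[0,0,0,0,0,0,0]],
])

```text
t: 23.2
ee_pos: [553.1, 42.7, 121.1]
orientation: [1.725, 1.944, -0.577]
ft_force: [-0.1, 0.4, -5.3]
width: 51.5
```

```bash
python3 -c "
from h import *
avg(8)"
```

```text
Fz mean -4.47 se 0.14 Mx 0.666
t 23.6 Fz -4.84 M [ 0.697  0.123 -0.027] pitch 37.0 lip [549.4  74.2  82. ] tcp [553.2  42.6 121.2]
```

At 4.47 N the third has gone. I ease back to level about the TCP, which lifts the lip, and then weigh.

apply_moves([
  [[0,0,0,0,2,0,0],[0,0,0,0,4,0,0],[0,0,0,0,4,0,0],[0,0,0,0,4,0,0],[0,0,0,0,4,0,0],[0,0,0,0,4,0,0],[0,0,0,0,4,0,0],[0,0,0,0,4,0,0],[0,0,0,0,4,0,0],[0,0,0,0,2,0,0],[0,0,0,0,1,0,0],[0,0,0,0,0,0,0]],
])

```text
t: 24.8
ee_pos: [552.9, 42.1, 121.1]
orientation: [-2.086, -2.349, 0.001]
ft_force: [0.3, -0.3, -3.5]
width: 51.8
```

apply_moves([
  [[0,0,-1,0,0,0,0],[0,0,-2,0,0,0,0],[0,0,-2,0,0,0,0],[0,0,-1,0,0,0,0],[0,0,0,0,0,0,0],[0,0,0,0,0,0,0],[0,0,0,0,0,0,0]],
])

```text
t: 25.5
ee_pos: [552.4, 42.8, 180.2]
orientation: [-2.084, -2.349, 0.002]
ft_force: [1.0, 0.0, -4.8]
width: 51.8
```

```bash
python3 -c "
from h import *
avg(12);st()"
```

```text
Fz mean -4.57 se 0.16 Mx -0.072
t 26.1 Fz -4.71 M [-0.086  0.061 -0.031] pitch 0.0 lip [547.3  91.3 168.9] tcp [553.1  42.7 181.1]
26.1 [553.141  42.665 181.113] [ 2.085  2.35  -0.   ] 
R [[-0.119, 0.993, 0.0], [0.993, 0.119, -0.0], [-0.0, 0.0, -1.0]] F [ 0.173  0.026 -4.708] M [-0.086  0.061 -0.031] w 51.855487911870036 q [ 0.056  0.394  1.828 -0.     0.919 -0.064]
```

apply_moves([
  [[-0.7,-0.2,0,0,0,0,0],[-1.4,-0.5,0,0,0,0,0],[-2.2,-0.7,0,0,0,0,0],[-3,-1,0,0,0,0,0],[-3.8,-1.2,0,0,0,0,0],[-4.2,-1.3,0,0,0,0,0],[-4.2,-1.3,0,0,0,0,0],[-4.2,-1.4,0,0,0,0,0],[-3.8,-1.3,0,0,0,0,0],[-3,-1,0,0,0,0,0],[-2,-0.7,0,0,0,0,0],[-1.2,-0.4,0,0,0,0,0]],
])

```text
t: 27.3
ee_pos: [482.6, -307.5, 181.1]
orientation: [2.088, 2.347, -0.001]
ft_force: [-0.2, -0.2, -4.8]
width: 51.7
```

```bash
python3 -c "
from h import *
d=pic('top');s=pic('side')
o=np.zeros((400,800,3),np.uint8);o[:,:480]=cv2.resize(d['img'][125:215,150:258],(480,400)) ;o[:,480:]=cv2.resize(s['img'][130:260,220:324],(320,400));cv2.imwrite('pics/p3.png',o);lip()"
```

```text
t 27.4 Fz -4.22 M [0.005 0.014 0.01 ] pitch 0.0 lip [ 477.5 -258.   168.9] tcp [ 483.2 -306.7  181.1]
```

View pics/p3.png

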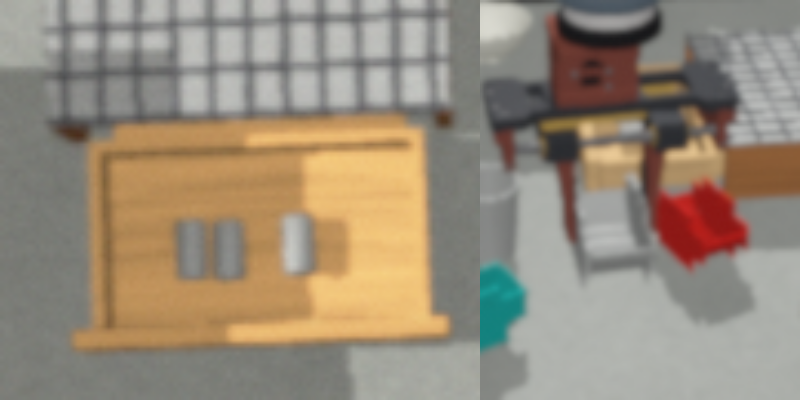

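The picture shows exactly three chillers in the open tray, at crop (190,248), (229,248) and (297,243), and the boat hanging level. I set it down where it stood.

apply_moves([
  [[0,0,1,0,0,0,0],[0,0,2,0,0,0,0],[0,0,3,0,0,0,0],[0,0,3,0,0,0,0],[0,0,2,0,0,0,0],[0,0,1,0,0,0,0],[0,0,0.7,0,0,0,0],[0,0,0.4,0,0,0,0],[0,0,0,0,0,0,0],[0,0,0,0,0,0,0]],
])

```text
t: 28.4
ee_pos: [484.5, -305.3, 50.9]
orientation: [2.084, 2.349, 0.0]
ft_force: [-0.3, 0.5, -5.0]
width: 51.4
```

apply_moves([
  [[0,0,0.2,0,0,0,0],[0,0,0.1,0,0,0,0],[0,0,0.1,0,0,0,0],[0,0,0,0,0,0,0],[0,0,0,0,0,0,0]],
])

```text
t: 28.9
ee_pos: [484.1, -305.2, 46.7]
orientation: [2.085, 2.349, 0.0]
ft_force: [-2.7, 0.9, 4.3]
width: 52.0
```

apply_moves([
  [[0,0,0,0,0,0,1],[0,0,0,0,0,0,1],[0,0,0,0,0,0,1],[0,0,0,0,0,0,1],[0,0,0,0,0,0,1],[0,0,-0.5,0,0,0,1],[0,0,-2,0,0,0,1],[0,0,-3,0,0,0,1],[0,0,-4,0,0,0,1],[0,0,-4,0,0,0,1],[0,0,-4,0,0,0,1],[0,0,0,0,0,0,1]],
])

```text
t: 30.1
ee_pos: [486.7, -306.8, 227.2]
orientation: [2.078, 2.342, 0.002]
ft_force: [-0.5, -0.7, -0.0]
width: 87.9
```

apply_moves([
  [[-3,0,-2,0,0,0,1],[-4,0,0,0,0,0,1],[-4,0,0,0,0,0,1],[-4,0,0,0,0,0,1],[-2,0,0,0,0,0,1],[0,0,0,0,0,0,1],[0,0,0,0,0,0,1]],
])

```text
t: 30.8
ee_pos: [503.6, -473.2, 240.1]
orientation: [-2.085, -2.348, -0.001]
ft_force: [0.0, -0.4, -0.4]
width: 88.1
```

```bash
python3 -c "
from h import *
d=pic('top');s=pic('side');lip()
o=np.zeros((480,800,3),np.uint8);o[:,:480]=cv2.resize(d['img'][100:260,150:450],(480,480)) ;o[:,480:]=cv2.resize(s['img'][215:275,235:275],(320,480));cv2.imwrite('pics/p4.png',o)"
```

```text
t 30.9 Fz 0.19 M [-0.035  0.073 -0.054] pitch -0.1 lip [ 498.1 -423.8  228.5] tcp [ 503.9 -472.5  240.7]
```

View pics/p4.png

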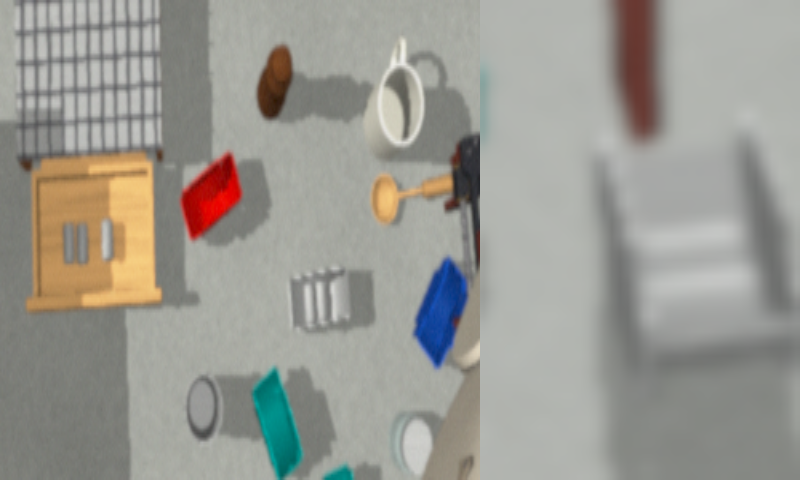

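The picture shows the boat upright and free on the worktop at crop (320,300), with two chillers in it. Three chillers lie in the open tray and the other things look unmoved. I hand in.

```bash
python3 -c "
from h import *
print(ctrl.close_job())"
```

```text
the job is handed in; nothing more can be done
None
```

I finished the job and handed it in at about 31 s of the 72 s allowed. No verdict was reported.

- **Tray:** I pushed it to its hard stop, where the force rose to 11 N, and drew back. The top camera then put the front face at x = 475 mm against 596 mm shut, so it came out about 120 mm. The last picture still shows it out.
- **Pouring:** Chillers left the boat at about 16°, 24° and 37° of pitch, with the lip about 65–70 mm above the tray floor. The weight fell from 7.7 N to about 4.5 N. The force readings were noisy, so I averaged them, and a picture then showed exactly three chillers in the tray.
- **Boat:** I set it back where it stood, with contact felt at the same height as at the grasp, and released it. The last picture shows it upright with two chillers in it. The other things look unmoved by eye, though I did not re-measure their positions.
- **End state:** The gripper is at z = 240 mm with the force near zero, touching nothing. No check failed. One picture taken during the pour could not show the count because the boat hid the tray.

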